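Pin a slipped bracket into line on the returns desk

ROBOT

A 6-joint arm with a two-finger parallel gripper is mounted at the origin on the work surface. World frame = base frame: x ahead of the robot, y to its left, z up, the work surface at z = 0. Lengths are in m, angles in rad, forces in N, time in s.
With the tool pointing down it reaches from about 0.35 to 0.975 m from the base axis. Payload 4.9 kg.
Tool frame: the origin (TCP) lies midway between the tips of the shut fingers; the grasp point (between the pads) lies 19 mm behind it; z points along the fingers, y is the line along which they close (so a half turn about z gives the same grasp; the last joint's range is limited). The gripper opens to 85 mm and grips with 20 to 120 N. Pads are 22 mm wide; open, the fingers measure 114 mm over their backs; the gripper's body (76 mm by 85 mm) begins 54 mm behind the grasp point. The pads swing forward as they close: fully open they stand 13 mm farther back than shut.
Start: joints at [-1.284, 0.053, 1.613, -0, 1.476, -0.119], TCP at [0.247, -0.574, 0.231] pointing down, gripper open.
Joint ranges: [-3.01, 3.01], [-1.01, 2.22], [0.06, 2.58], [-1.02, 4.17], [0.09, 2.62], [-3.14, 3.14]. Speed limits (rad/s): [2.57, 2.57, 3.14, 3.14, 3.14, 3.14].

INTERFACE

Orientations are given as a unit quaternion [w, x, y, z].
In Python, from plant import manip gives the robot as it stands.
- The arm moves only by the tool move_arm, never from a script. Its argument "increments" is one flat list of numbers, 5 for each row, row after row: the shift along the tool's x, y, z in mm, then the turn about the tool's z in rad, then the opening, from 0 (shut) to 1 (fully open). In form: [tx, ty, tz, spin, jaw, tx, ty, tz, spin, jaw, ...]. A call has 1 to 8 rows; each row shifts and turns the commanded pose from where the row before left it, along the tool's axes as they then stand; what a row does not reach is not made up. A row lasts 1/12 s, in which the tool goes at most 41.7 mm and 7.16 degrees, less where a joint would pass 70% of its speed; a pose out of reach is approached as far as the arm can. A call with a gripper value outside its range is refused whole. The fingers move at their own pace and stop on an object; the grip force is fixed at half the most. Time passes only in rows, so rows that do not move let the fingers close. It gives the time, the measured TCP pose, the force, the opening and the grip force at its end, in the units of the state.
- manip.state(): the state, without advancing time (a new reading comes with each control period).
- manip.grab_frame(name): name is "scene" or "top" or "wrist"; returns a dict with "image" (384x512x3 uint8, blue, green, red), "fov_y" (degrees; the focal length in pixels is half the picture's height over the tangent of half this angle, whatever the lens; pixels are square), "cx", "cy" (the principal point, pixels), "eye" and "rotation" of the camera in the world; the wrist camera has in their place "T_tool_cam" (4x4, takes a point from camera to tool coordinates, whose origin is the TCP and whose axes are the flange's). Camera axes: x right, y down, z forward; pixel columns grow to the right and rows downward; lengths in m; the calibration is good to about 2 mm. A picture is of the moment at which its call begins: read the wrist's pose just before it. There is no depth.
- manip.job_done(): hands the job in; it is judged then, once.
The state is a dict: "time": time; "joint_pos": joint angles; "joint_vel": joint speeds; "joint_efforts": joint torques, N m; "tool_pos": TCP position; "tool_rot": TCP orientation; "contact_force": force on the tool from outside, world axes, zero at the start; "ft_torque": the same for the moment, N m; "gripper_width": opening from 0.0 (shut) to 1.0 (fully open); "grasp_force": force on a finger pad.
Only numpy, scipy, OpenCV 4.12 (cv2) and the standard library are available. Lean on these libraries where they do the work, as an engineer would, in place of code of your own. Each camera call takes 0.05 s, during which the arm holds its last target. There are 200 camera calls.

TASK

The upper leaf of the returned bracket in the inspection nest has slipped, so its hole no longer lines up with the hole in the leaf below. Draw the tapered, square-headed alignment pin from the stand and drive it gently down through both holes by feel, never forcing it (keep the push under about 20 N), so that the pin itself pulls the upper leaf into line, until its collar sits fully home on the leaf; then let go. Do not push the leaf with the gripper, and leave the straight pin and the returned goods where they are.

Things in the scene. Friction and masses are not known exactly. Their poses are not given: they have to be found in the camera images.
- pin: tapered steel pin, the only one with a square head, upright in the stand, tip 10 mm over the desk. Origin: centre of the tip; z up along it. From the tip: cone 6 mm to 20 mm in diameter over 34 mm, 20 mm cylinder to 52 mm, collar (30 mm wide) 52 to 57 mm, 18 x 18 mm square head 57 to 95 mm, faces across its x and y. About 0.18 kg
- dowel: straight steel pin, round 20 mm head, no taper, same lengths as the tapered pin, in the other hole of the stand; too wide to enter the offset holes; leave it. Origin at the centre of its lower end, z up
- stand: grey plastic open pin stand, 60 x 130 x 62 mm, fixed to the desk, origin under its centre; two through holes (23 mm) 35 mm either side of the centre along its y axis hold the two pins
- nest: grey steel inspection nest fixed to the desk, 150 x 100 mm, origin under its centre, z up. Two side walls along its x axis, 64 mm tall, hold a steel bracket of two flat leaves, one just over the other, each with one 21 mm round hole on the nest's centre line (y = 0). Below the leaves is free space down to 10 mm over the desk
- leaf: bright steel upper leaf, 110 x 66 x 6 mm, turned-down edge at its +x end; origin at its hole's centre on its underside, 56 mm over the desk; axes as the nest's. It slides only along the nest's x, up to 19 mm either way from the nest's origin, against about 4 N of friction; it has slipped to +11 to +13 mm and cannot lift or turn. The lower hole is always on its -x side
- leaf_hole (a point): centre of the upper leaf's hole at its top face, 62 mm over the desk. The pin is fully home with its collar on this face, its tip 52 mm below it
- figurine: white porcelain figurine, 52 mm wide, 100 mm tall, origin under its base; a bystander
- perfume: black glass perfume bottle, 30 x 55 x 98 mm, origin under its base; a bystander
- fob: flat silver metal key fob, 50 x 30 x 10 mm with a ring, origin under its centre; a bystander
- cup: yellow plastic measuring cup, 68 mm across, 50 mm tall, with a 60 mm handle on its -x side, origin under its base; a bystander
- lower_mid (a point): point over the nest's origin at the top face of the dark lower leaf, 55 mm over the desk (leaf 8 mm thick, clamped rigidly). Its hole's centre lies on the nest's x axis anywhere from -16 to +8 mm from this point, differs from bracket to bracket, is not measured, and is mostly hidden by the upper leaf: feel for it (or glimpse it through the upper hole)
There are look-alikes about, which are no part of the job. There is more than one size of the nest; the one meant has the size given above.

How it is judged:
By the outcome, as a careful person would: the job done as asked, in the order asked, and still so for the second after the job is handed in, with the robot touching nothing.
It also fails if it takes over 69 s, if anything falls off the work surface, if the arm or the gripper's body presses on something with over 40 N, if the wrist force passes 120 N, or if a joint passes its speed limit or range.

## Working session

There is one attempt and no reset: what is moved stays moved. The work goes in short steps, Python scripts to look and compute and a tool call to move; the robot and the scene stay as the last step left them, time stands still between calls to the robot, and variables do not carry over. Pictures are saved under pics/ and viewed, at most 10 in all, crops included, and the job is handed in when it is done.

Besides the shell and the picture viewer there is one more tool, called after "Call:" as name(argument=value, ...) on one line, values as JSON. move_arm: Moves the arm, as the interface text tells. Its arguments: {"type":"object","properties":{"increments":{"type":"array"}},"required":["increments"]}

```bash
mkdir -p pics; cat > h.py <<'E'
import numpy as np, cv2
from plant import manip
from scipy.spatial.transform import Rotation as R
def quat(q): return R.from_quat([q[1],q[2],q[3],q[0]]).as_matrix()
def cam(f):
    fl=192/np.tan(np.radians(f["fov_y"])/2)
    if "eye" in f:
        r=np.array(f["rotation"]); r=r if r.shape==(3,3) else quat(r)
        return fl,np.array(f["eye"]),r
    return fl,f["T"][:3,3],f["T"][:3,:3]
def grab(n):
    s=manip.state(); f=manip.grab_frame(n)
    if "T_tool_cam" in f:
        T=np.eye(4);T[:3,:3]=quat(s["tool_rot"]);T[:3,3]=s["tool_pos"];f["T"]=T@np.array(f["T_tool_cam"])
    np.save(f"pics/{n}.npy",f,allow_pickle=True); return f
def load(n): return np.load(f"pics/{n}.npy",allow_pickle=True).item()
def at(f,u,v,z):
    fl,e,r=cam(f); d=r@np.array([(u-f["cx"])/fl,(v-f["cy"])/fl,1]); return e+d*(z-e[2])/d[2]
def proj(f,p):
    fl,e,r=cam(f); c=r.T@(np.array(p)-e); return f["cx"]+fl*c[0]/c[2],f["cy"]+fl*c[1]/c[2]
E
python3 - <<'E'
from h import *
a=grab("scene");b=grab("top")
for n,f in(("scene",a),("top",b)):
    print(n,f["fov_y"],f["cx"],f["cy"],f["eye"],f["rotation"]); cv2.imwrite(f"pics/{n}0.png",cv2.resize(f["image"],(800,600),interpolation=cv2.INTER_CUBIC))
print(manip.state())
E
```

```text
scene 56.17204153579759 258.8231698292372 193.8006209866845 [ 1.23443317 -0.23896847  0.61918427] [-0.37818542  0.73151347  0.50851877 -0.25154025]
top 56.197932085649896 254.49795485230536 186.33777548042428 [0.33196564 0.03283682 1.09335851] [ 0.0704711  -0.69532316  0.71263459 -0.06092185]
{'time': 0.1, 'joint_pos': array([-1.28398499e+00,  5.32986512e-02,  1.61417363e+00,  2.21158926e-07,
        1.47602925e+00, -1.18995766e-01]), 'joint_vel': array([-0.00136275, -0.00260448, -0.00348458,  0.00071251,  0.00079439,
        0.00021658]), 'joint_efforts': array([-8.70412950e-04, -3.94903386e+01, -3.71364784e+01, -1.14546169e-04,
        3.89299414e-03, -1.46618640e-05]), 'tool_pos': array([ 0.24656322, -0.57367964,  0.23017101]), 'tool_rot': array([-9.51087319e-04,  9.79485157e-01,  2.01514059e-01, -7.98809820e-05]), 'contact_force': array([ 0.68205456,  0.32838889, -0.93878599]), 'ft_torque': array([ 0.00918285, -0.00630291, -0.00520867]), 'grasp_force': 0.0, 'gripper_width': 0.9978863582568973}
```

View pics/scene0.png

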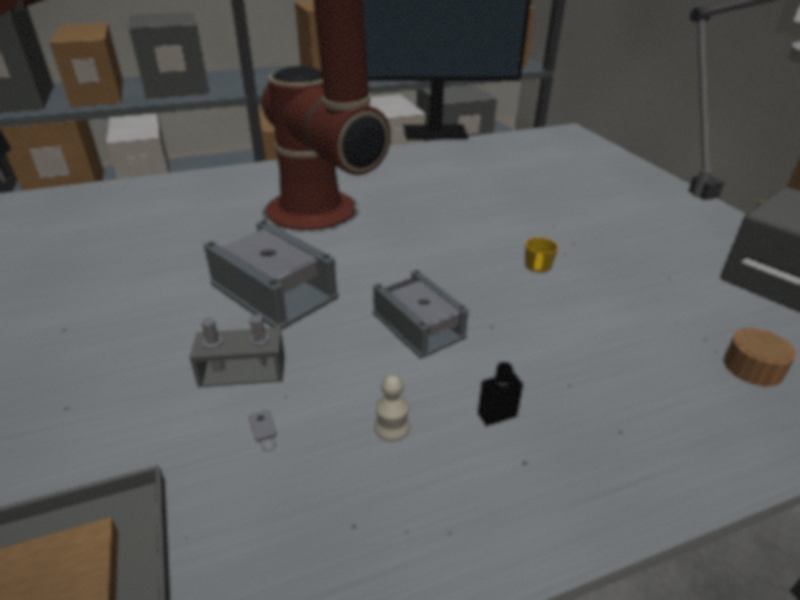

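View pics/top0.png

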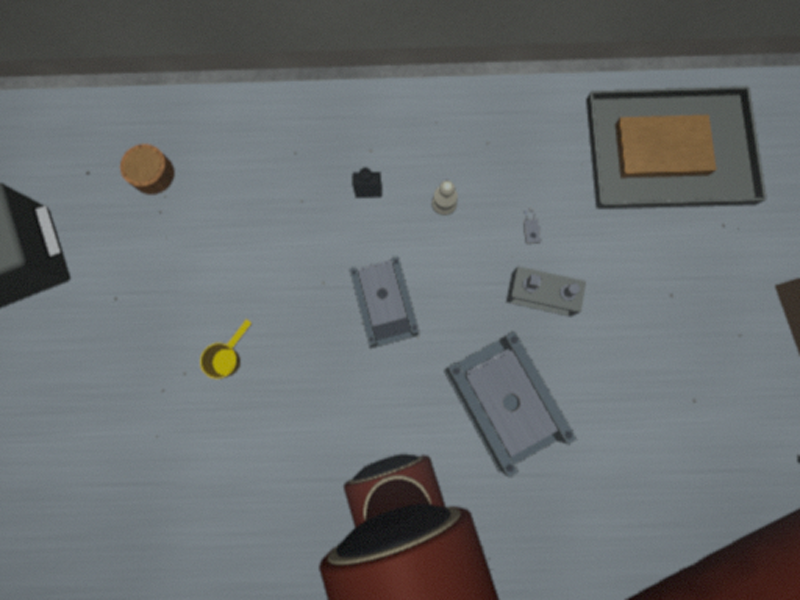

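Scene: two nests, the small one at top(383,300) and the large one at top(511,403). The stand is at top(546,290) with pins at (535,282) and (571,291). I'll measure the nest sizes and enlarge the pins.

```bash
python3 - <<'E'
from h import *
f=load("top");k=512/800
for nm,c in (("small",[(352,270),(397,260),(416,335),(372,345)]),("large",[(450,370),(515,337),(574,437),(510,472)])):
    for z in(.064,):
        p=np.array([at(f,u*k,v*k,z) for u,v in c]);print(nm,p.mean(0).round(3),[round(np.linalg.norm(p[i]-p[(i+1)%4]),3) for i in range(4)])
for u,v in((535,282),(571,291)):print("pin",at(f,u*k,v*k,.1))
print("holes",at(f,382*k,294*k,.062),at(f,511*k,403*k,.062))
s=load("scene")["image"];t=f["image"]
A=cv2.resize(s[190:260,115:195],(400,350),interpolation=cv2.INTER_CUBIC)
B=cv2.resize(t[160:210,315:385],(400,286),interpolation=cv2.INTER_CUBIC)
C=cv2.resize(t[160:230,215:275],(300,350),interpolation=cv2.INTER_CUBIC)
cv=np.zeros((600,800,3),np.uint8);cv[:350,:400]=A;cv[:286,400:]=B;cv[250:,400:][:350,:300]=C[:350]
cv[:286,400:]=B
cv2.imwrite("pics/crop1.png",cv2.convertScaleAbs(cv,alpha=1.6))
E
```

```text
small [0.506 0.07  0.064] [np.float64(0.087), np.float64(0.146), np.float64(0.083), np.float64(0.146)]
large [ 0.317 -0.155  0.064] [np.float64(0.134), np.float64(0.202), np.float64(0.13), np.float64(0.205)]
pin [ 0.5294435  -0.20310614  0.1       ]
pin [ 0.51132912 -0.26617492  0.1       ]
holes [0.52166044 0.07390467 0.062     ] [ 0.31676932 -0.15412861  0.062     ]
```

View pics/crop1.png

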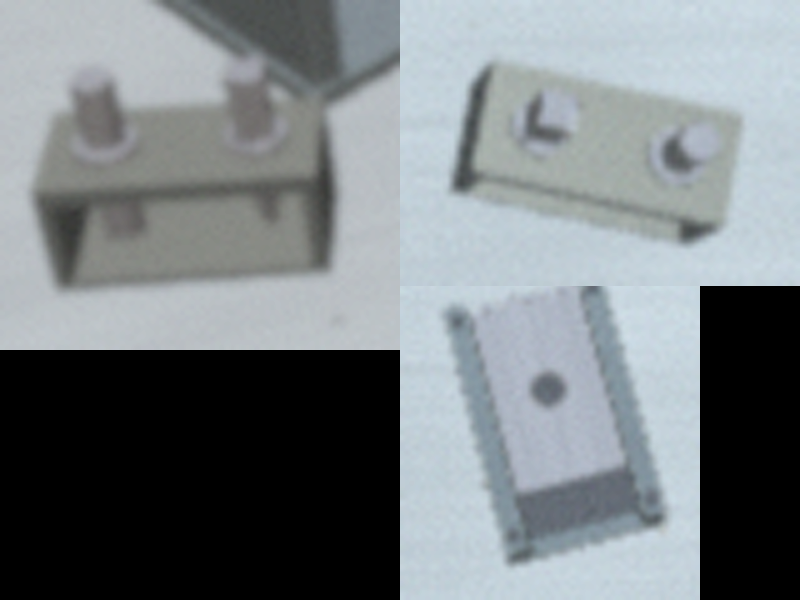

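The small nest measures 146 x 85 mm, so it is the 150 x 100 one. The large one is about 203 x 132 mm, a look-alike. The pin at top(535,282) has the square head and its tapered tip shows below in the scene view. The pin at top(571,291) has a round head and is straight, so it is the dowel. Next I'll hover over the tapered pin.

```bash
cat >> h.py <<'E'
def rel(target,yaw_deg=None):
    s=manip.state(); M=quat(s["tool_rot"]); d=M.T@(np.array(target)-s["tool_pos"])*1000
    y=np.degrees(np.arctan2(M[1,0],M[0,0]))
    print("mm tool",d.round(1),"yaw",round(y,2), "spin",None if yaw_deg is None else round(np.radians(y-yaw_deg),4),"tilt",M[:,2].round(4))
    return d
E
python3 - <<'E'
from h import *
f=grab("wrist");print(f["T_tool_cam"],f["fov_y"],f["cx"],f["cy"])
rel([.529,-.203,.25],74)
E
```

```text
[[ 1.84404520e-03 -9.64931093e-01 -2.62496828e-01  6.63373470e-02]
 [ 9.99998288e-01  1.73980955e-03  6.29515074e-04  1.25991842e-04]
 [-1.50744181e-04 -2.62497539e-01  9.64932650e-01 -1.41988416e-01]
 [ 0.00000000e+00  0.00000000e+00  0.00000000e+00  1.00000000e+00]] 69.99283492034438 257.4559504494166 188.2073825519501
mm tool [ 405.9 -229.2  -19.2] yaw 23.25 spin -0.8857 tilt [-5.0e-04  1.5e-03 -1.0e+00]
```

Call:
move_arm(increments=[29,-16.4,-1.4,0,1,29,-16.4,-1.4,0,1,29,-16.4,-1.4,0,1,29,-16.4,-1.4,0,1,29,-16.4,-1.4,0,1,29,-16.4,-1.4,0,1,29,-16.4,-1.4,0,1,29,-16.4,-1.4,0,1])

```text
time: 0.82
tool_pos: [0.4087, -0.3605, 0.2422]
tool_rot: [-0.0, 0.98, 0.201, -0.0]
contact_force: [1.4, -0.2, -0.7]
gripper_width: 0.997
grasp_force: 0.0
```

Call:
move_arm(increments=[29,-16.4,-1.4,0,0.7,29,-16.4,-1.4,0,0.7,29,-16.4,-1.4,0,0.7,29,-16.4,-1.4,0,0.7,29,-16.4,-1.4,0,0.7,29,-16.4,-1.4,0,0.7,0,0,0,0,0.7])

```text
time: 1.4
tool_pos: [0.5314, -0.1988, 0.2509]
tool_rot: [-0.001, 0.979, 0.204, 0.001]
contact_force: [0.7, -0.3, 0.5]
gripper_width: 0.698
grasp_force: 0.0
```

Call:
move_arm(increments=[0,0,0,-0.11,0.7,0,0,0,-0.11,0.7,0,0,0,-0.11,0.7,0,0,0,-0.11,0.7,0,0,0,-0.11,0.7,0,0,0,-0.11,0.7,0,0,0,-0.11,0.7,0,0,0,-0.11,0.7])

```text
time: 2.07
tool_pos: [0.5286, -0.2034, 0.2504]
tool_rot: [-0.0, 0.799, 0.602, -0.0]
contact_force: [0.3, 0.1, 0.8]
gripper_width: 0.7
grasp_force: 0.0
```

Call:
move_arm(increments=[0,0,0,0,0.7,0,0,0,0,0.7])

```text
time: 2.23
tool_pos: [0.5288, -0.2033, 0.2506]
tool_rot: [-0.0, 0.801, 0.598, -0.0]
contact_force: [0.3, -0.6, 0.2]
gripper_width: 0.698
grasp_force: 0.0
```

```bash
python3 - <<'E'
from h import *
f=grab("wrist");cv2.imwrite("pics/w1.png",cv2.resize(f["image"],(800,600),interpolation=cv2.INTER_CUBIC))
rel([.529,-.203,.25],74); s=manip.state();print(s["time"],s["tool_pos"],s["contact_force"],s["gripper_width"]); print(np.array(proj(f,[.529,-.203,.105]))*1.5625)
E
```

```text
mm tool [0.3 0.1 0.6] yaw 73.5 spin -0.0087 tilt [-5.e-04  1.e-04 -1.e+00]
2.2833 [ 0.52882347 -0.20325149  0.25064955] [-0.29123242 -1.60262656 -0.00445492] 0.698859800752314
[402.29950273 276.7444543 ]
```

View pics/w1.png

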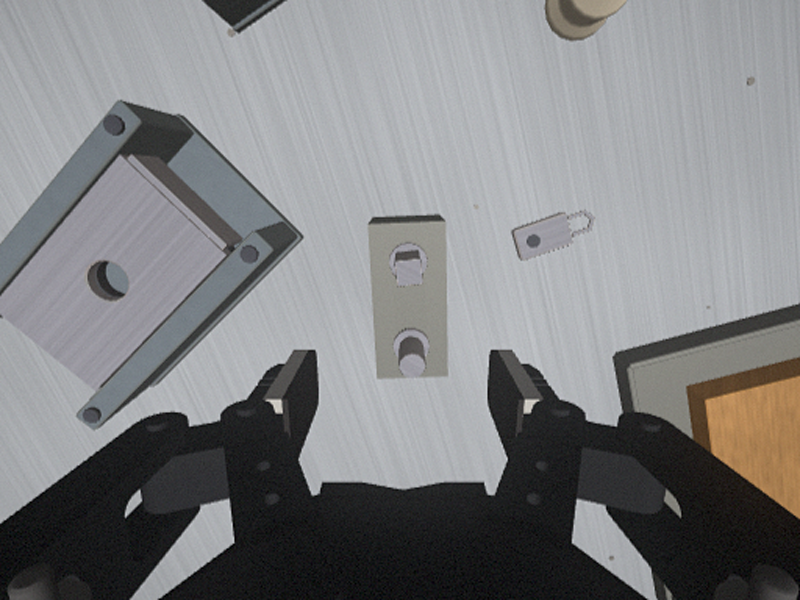

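The wrist view shows the pin head near (408,271), roughly square to the fingers, with the dowel at (412,358). I'll enlarge the head.

```bash
python3 - <<'E'
from h import *
f=load("wrist");im=f["image"]
c=cv2.resize(im[145:195,235:290],None,fx=12,fy=12,interpolation=cv2.INTER_CUBIC)
cv2.imwrite("pics/c2.png",cv2.convertScaleAbs(c,alpha=1.2));print(c.shape)
E
```

```text
(600, 660, 3)
```

View pics/c2.png

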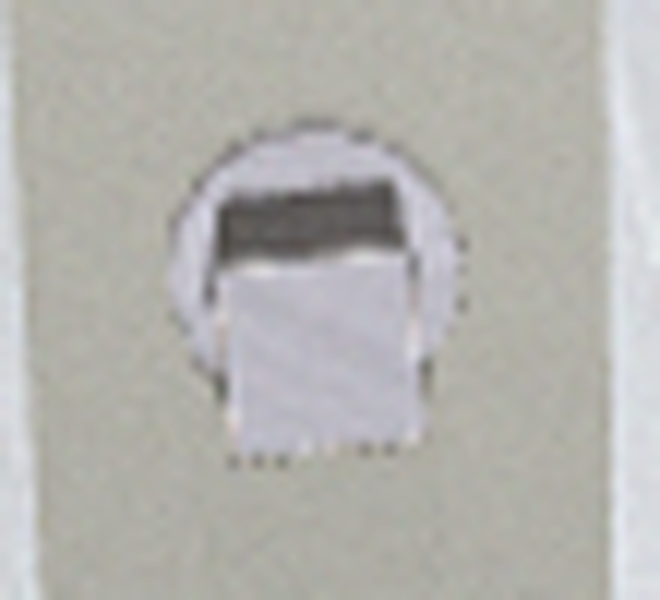

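```bash
python3 - <<'E'
from h import *
f=load("wrist")
p=np.array([at(f,235+(x+.5)/12-.5,145+(y+.5)/12-.5,.105)[:2] for x,y in((222,265),(410,250),(418,440),(235,452))])
c=p.mean(0);print(c,[np.linalg.norm(p[i]-p[i-1]).round(4) for i in range(4)])
a=[np.degrees(np.arctan2(*(p[i]-p[j])[::-1])) for i,j in((0,1),(3,2),(0,3),(1,2))];print(a)
q=np.array([at(f,235+x/12,145+y/12,.067)[:2] for x,y in((172,270),(460,270),(315,128))]);print("collar",q)
rel([*c,.25],73.5)
# nest: corner screws etc. in w1 view
k=1/1.5625
for n,u,v,z in(("hole",108,280,.062),("s1",114,125,.064),("s2",249,254,.064),("s3",92,415,.064)):print(n,at(f,u*k,v*k,z))
E
```

```text
[ 0.53394029 -0.20078763] [np.float64(0.0171), np.float64(0.0167), np.float64(0.0173), np.float64(0.0165)]
[np.float64(168.23157123913316), np.float64(167.4713049089009), np.float64(77.2759239189666), np.float64(76.59213846355075)]
collar [[ 0.52046081 -0.19717341]
 [ 0.54821809 -0.20534009]
 [ 0.53823803 -0.18747452]]
mm tool [3.8 4.2 0.6] yaw 73.5 spin 0.0 tilt [-5.e-04  1.e-04 -1.e+00]
hole [ 0.30159607 -0.14912558  0.062     ]
s1 [ 0.35927884 -0.04644698  0.064     ]
s2 [ 0.41742266 -0.16112643  0.064     ]
s3 [ 0.23546852 -0.25366818  0.064     ]
```

Call:
move_arm(increments=[3.8,4.2,0,0,0.7,0,0,20,-0.068,0.7,0,0,35,0,0.7,0,0,35,0,0.7,0,0,35,0,0.7,0,0,30,0,0.7,0,0,23.5,0,0.7,0,0,0,0,0.7])

```text
time: 2.95
tool_pos: [0.5303, -0.1983, 0.0659]
tool_rot: [-0.005, 0.78, 0.626, -0.002]
contact_force: [-0.5, 0.8, -0.7]
gripper_width: 0.702
grasp_force: 0.0
```

Call:
move_arm(increments=[0,0,0,0,0.45,0,0,0,0,0.35,0,0,0,0,0.27,0,0,0,0,0.2,0,0,0,0,0.1,0,0,0,0,0,0,0,0,0,0,0,0,0,0,0])

```text
time: 3.62
tool_pos: [0.5353, -0.2012, 0.0753]
tool_rot: [0.001, 0.78, 0.626, 0.0]
contact_force: [-2.3, 1.7, 6.4]
gripper_width: 0.201
grasp_force: 59.0
```

```bash
python3 - <<'E'
from h import *
s=manip.state();print({k:np.round(s[k],4) for k in s}); rel(s["tool_pos"],77.4)
f=grab("wrist");cv2.imwrite("pics/w2.png",f["image"])
E
```

```text
{'time': np.float64(3.6167), 'joint_pos': array([-4.8950e-01,  7.3700e-02,  1.8645e+00, -2.0000e-04,  1.2004e+00,
       -2.7230e-01]), 'joint_vel': array([-0.0009,  0.0005,  0.0009, -0.0001,  0.0002, -0.001 ]), 'joint_efforts': array([ 3.81000e-02, -3.36079e+01, -3.19605e+01,  1.19100e-01,
       -9.18800e-01, -4.10000e-03]), 'tool_pos': array([ 0.5353, -0.2012,  0.0753]), 'tool_rot': array([1.400e-03, 7.795e-01, 6.263e-01, 5.000e-04]), 'contact_force': array([-2.2595,  1.6785,  6.3928]), 'ft_torque': array([ 0.1679,  0.575 , -0.0184]), 'grasp_force': np.float64(59.046), 'gripper_width': np.float64(0.2013)}
mm tool [0. 0. 0.] yaw 77.56 spin 0.0028 tilt [ 0.0025 -0.0016 -1.    ]
```

Call:
move_arm(increments=[0,0,8,0,0,0,0,-8,0,0,0,0,-20,0,0,0,0,-30,0,0,0,0,-30,0,0,0,0,-30,0,0,0,0,-20,0,0,0,0,0,0,0])

```text
time: 4.33
tool_pos: [0.5373, -0.2021, 0.21]
tool_rot: [0.006, 0.78, 0.626, 0.003]
contact_force: [-0.0, -1.0, -1.7]
gripper_width: 0.198
grasp_force: 59.4
```

```bash
python3 - <<'E'
from h import *
s=manip.state();print({k:np.round(s[k],4) for k in s if 'joint' not in k})
f=load("top");k=512/800
p=np.array([at(f,u*k,v*k,.064) for u,v in [(352,270),(397,260),(416,335),(372,345)]])
for a,b in((3,0),(2,1)):
    d=p[a-0]-p[b]; d=p[b]-p[a]; print(np.degrees(np.arctan2(d[1],d[0])))
rel([.5217-.012*0,.0739-.06,.22],77.56)
E
```

```text
{'time': np.float64(4.3333), 'tool_pos': array([ 0.5373, -0.2021,  0.21  ]), 'tool_rot': array([0.0058, 0.7795, 0.6263, 0.0025]), 'contact_force': array([-0.0139, -1.0269, -1.7356]), 'ft_torque': array([-0.049 , -0.0689, -0.0085]), 'grasp_force': np.float64(59.3853), 'gripper_width': np.float64(0.1976)}
14.070432496828465
12.516278996776894
mm tool [207.6 -61.7 -11.5] yaw 77.56 spin -0.0 tilt [ 0.0113 -0.0059 -0.9999]
```

Call:
move_arm(increments=[29,-8.8,-1.5,0,0,29,-8.8,-1.5,0,0,29,-8.8,-1.5,0,0,29,-8.8,-1.5,0,0,29,-8.8,-1.5,0,0,29,-8.8,-1.5,0,0,29,-8.8,-1.5,0,0,0,0,0,0,0])

```text
time: 5.0
tool_pos: [0.5167, 0.0153, 0.2118]
tool_rot: [-0.001, 0.778, 0.628, 0.0]
contact_force: [0.1, 0.1, -1.5]
gripper_width: 0.197
grasp_force: 59.2
```

Call:
move_arm(increments=[0,0,0,0,0,0,0,0,0,0,0,0,0,0,0])

```text
time: 5.25
tool_pos: [0.5176, 0.0101, 0.2121]
tool_rot: [-0.0, 0.78, 0.626, -0.0]
contact_force: [-0.4, -0.4, -1.1]
gripper_width: 0.197
grasp_force: 59.2
```

```bash
python3 - <<'E'
from h import *
rel([.5217,.0739,.22],77.56)
f=grab("wrist");cv2.imwrite("pics/w3.png",cv2.resize(f["image"],(800,600),interpolation=cv2.INTER_CUBIC))
s=manip.state();print(s["tool_pos"],s["contact_force"],s["ft_torque"])
E
```

```text
mm tool [63.2 -9.8 -7.9] yaw 77.5 spin -0.001 tilt [-9.e-04 -2.e-04 -1.e+00]
[0.51764931 0.00995929 0.21232913] [-0.02276949 -0.08276867 -1.03291419] [ 0.00400239 -0.0135677  -0.02348111]
```

View pics/w3.png

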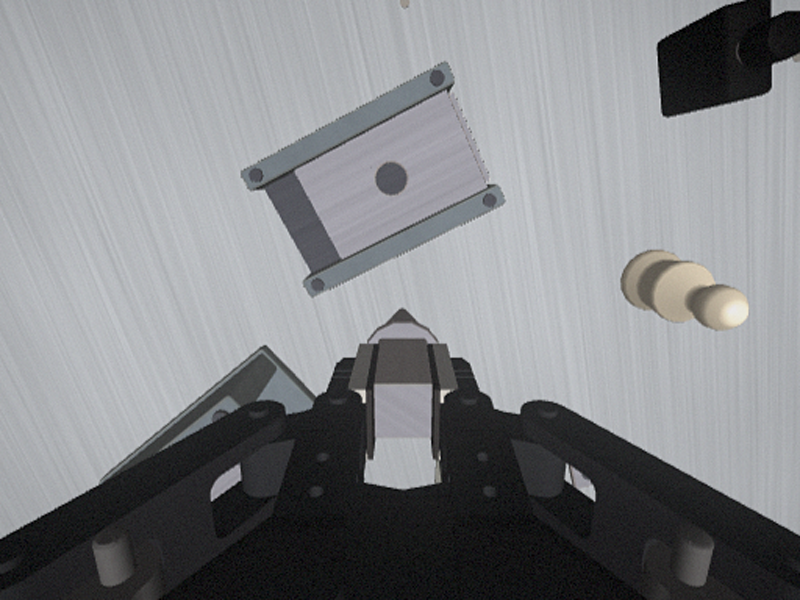

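The wrist view shows the pin upright in the fingers with its tip at (402,310). The nest screws are at (256,175), (437,77), (490,200) and (317,285), and the leaf hole is at (391,178). I'll compute the poses and enlarge the hole.

```bash
python3 - <<'E'
from h import *
f=load("wrist");k=1/1.5625
S=np.array([at(f,(u+.5)*k-.5,(v+.5)*k-.5,.064) for u,v in((256,175),(437,77),(490,200),(317,285))])
print(S.round(4),S.mean(0))
for a,b in((0,1),(3,2)):
    d=S[b]-S[a];print(np.degrees(np.arctan2(d[1],d[0])),np.linalg.norm(d))
print("hole",at(f,391*k,178*k,.062),"sep",np.linalg.norm(S[0]-S[3]))
s=manip.state();M=quat(s["tool_rot"])
for L in(.062,.065,.068):print(L,"tip px pred",np.array(proj(f,s["tool_pos"]+M@[0,0,L]))/k)
im=f["image"]
c=cv2.resize(im[95:135,225:275],None,fx=14,fy=14,interpolation=cv2.INTER_CUBIC)
c=cv2.convertScaleAbs(c,alpha=2.2,beta=-60);cv2.imwrite("pics/c3.png",c)
E
```

```text
[[0.4388 0.097  0.064 ]
 [0.5654 0.1287 0.064 ]
 [0.5853 0.0484 0.064 ]
 [0.458  0.017  0.064 ]] [0.51190762 0.07278344 0.064     ]
14.081260606820669 0.13054304611824233
13.862099845809459 0.1310953238964482
hole [0.52452233 0.07600135 0.062     ] sep 0.08220158761018
0.062 tip px pred [402.09022986 315.14058734]
0.065 tip px pred [402.0947512  313.30404413]
0.068 tip px pred [402.09915349 311.51586063]
```

View pics/c3.png

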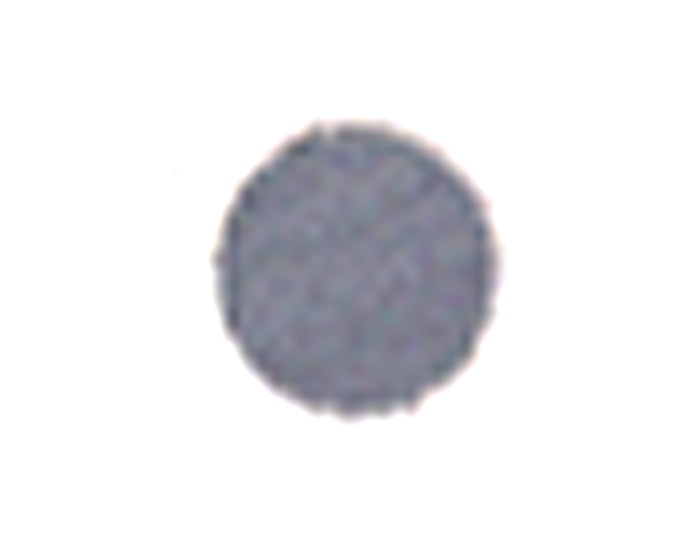

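The hole shows only dark lower leaf, so the lower hole is more than about 20 mm to -x. The pin will have to drag the leaf there by feel. I'll turn tool y along nest x and go above the hole.

Call:
move_arm(increments=[0,0,0,-0.1156,0,0,0,0,-0.1156,0,0,0,0,-0.1156,0,0,0,0,-0.1156,0,0,0,0,0,0,0,0,0,0,0])

```text
time: 5.8
tool_pos: [0.5178, 0.0102, 0.2127]
tool_rot: [-0.0, 0.617, 0.787, -0.0]
contact_force: [-0.1, -0.1, -1.8]
gripper_width: 0.201
grasp_force: 59.3
```

```bash
python3 - <<'E'
from h import *
rel([.5245,.0760,.145],104)
E
```

```text
mm tool [62.3 22.3 67.7] yaw 103.81 spin -0.0033 tilt [-3.e-04 -0.e+00 -1.e+00]
```

Call:
move_arm(increments=[20,7,0,-0.003,0,20,7,10,0,0,15,6,15,0,0,7.3,2.3,20,0,0,0,0,15,0,0,0,0,7.7,0,0,0,0,0,0,0,0,0,0,0,0])

```text
time: 6.47
tool_pos: [0.5242, 0.0764, 0.1453]
tool_rot: [-0.0, 0.615, 0.789, -0.0]
contact_force: [-0.3, -0.3, -1.5]
gripper_width: 0.2
grasp_force: 59.3
```

```bash
cat >> h.py <<'E'
N0=np.array([.5119,.0728]); X=np.array([np.cos(np.radians(14)),np.sin(np.radians(14))]); Y=np.array([-X[1],X[0]])
def nest():
    s=manip.state(); d=s["tool_pos"][:2]-N0; F=s["contact_force"]
    print("t",round(s["time"],2),"nest xy mm",round(d@X*1000,2),round(d@Y*1000,2),"tcp z",round(s["tool_pos"][2]*1000,2),"F nest",np.round([F[:2]@X,F[:2]@Y,F[2]],2),"w",round(s["gripper_width"],3),"tilt",quat(s["tool_rot"])[:2,2].round(4))
E
python3 - <<'E'
from h import *
nest()
f=grab("wrist");cv2.imwrite("pics/w4.png",cv2.resize(f["image"][60:350,150:370],(600,791)[:2] if 0 else (440,580),interpolation=cv2.INTER_CUBIC))
E
```

```text
t 6.47 nest xy mm 12.79 0.52 tcp z 145.26 F nest [-0.34 -0.18 -1.48] w 0.2 tilt [-0.0003 -0.0001]
```

View pics/w4.png

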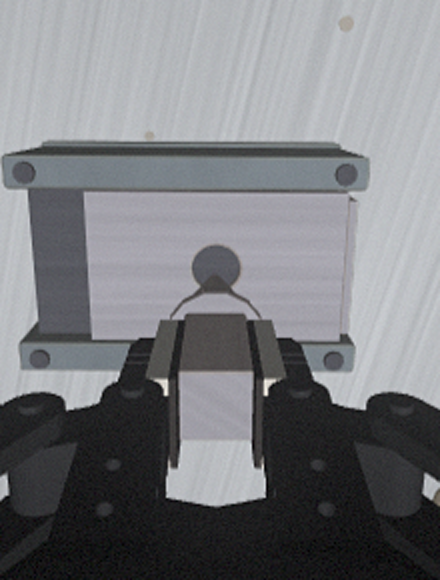

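The pin tip at (216,278) lies over the hole at (216,270), aligned in x. I'll refine the nest centre line from the screws at (23,173), (345,174), (333,359) and (40,359).

```bash
python3 - <<'E'
from h import *
f=load("wrist")
S=np.array([at(f,150+u/2,60+v/2,.064)[:2] for u,v in((23,173),(345,174),(333,359),(40,359))])
h=at(f,150+216.5/2,60+268.5/2,.062)[:2]
for n,p in(("centre",S.mean(0)),("hole",h)):print(n,p,((p-N0)@X*1e3).round(2),((p-N0)@Y*1e3).round(2))
for a,b in((0,1),(3,2)):
    d=S[b]-S[a];print(np.degrees(np.arctan2(d[1],d[0])),np.linalg.norm(d))
E
```

```text
centre [0.5122949  0.07258787] 0.33 -0.3
hole [0.52506952 0.07615134] 13.59 0.07
14.063491370288789 0.13046239913803273
14.25409311855492 0.13021888393486347
```

Call:
move_arm(increments=[-0.6,0.2,5,0,0,0,0,8,0,0,0,0,5,0,0,0,0,2,0,0,0,0,0,0,0,0,0,0,0,0])

```text
time: 7.02
tool_pos: [0.5243, 0.0763, 0.1249]
tool_rot: [-0.0, 0.614, 0.789, -0.0]
contact_force: [0.7, 0.1, -2.0]
gripper_width: 0.2
grasp_force: 59.3
```

```bash
python3 -c "
from h import *
nest()"
```

```text
t 7.02 nest xy mm 12.89 0.36 tcp z 124.94 F nest [ 0.68 -0.11 -1.97] w 0.2 tilt [-0.0005  0.    ]
```

Call:
move_arm(increments=[0,0,1,0,0,0,0,1,0,0,0,0,1,0,0,0,0,1,0,0,0,0,0,0,0])

```text
time: 7.43
tool_pos: [0.5243, 0.0763, 0.1209]
tool_rot: [-0.0, 0.614, 0.789, -0.0]
contact_force: [-0.1, -0.4, -2.5]
gripper_width: 0.199
grasp_force: 59.3
```

```bash
python3 -c "
from h import *
nest()"
```

```text
t 7.43 nest xy mm 12.9 0.4 tcp z 120.95 F nest [-0.23 -0.35 -2.54] w 0.199 tilt [-0.0004 -0.    ]
```

Call:
move_arm(increments=[-0.4,0,0.5,0,0,0,0,0.5,0,0,0,0,0.5,0,0,0,0,0,0,0])

```text
time: 7.77
tool_pos: [0.5247, 0.0759, 0.1203]
tool_rot: [0.0, 0.614, 0.789, 0.0]
contact_force: [-1.6, -0.2, 0.9]
gripper_width: 0.202
grasp_force: 59.7
```

Call:
move_arm(increments=[0,0,0.5,0,0,0,0,0.5,0,0,0,0,0.5,0,0,0,0,0,0,0])

```text
time: 8.1
tool_pos: [0.525, 0.0759, 0.12]
tool_rot: [0.0, 0.614, 0.789, 0.0]
contact_force: [-4.5, -0.8, 8.0]
gripper_width: 0.199
grasp_force: 60.8
```

```bash
python3 -c "
from h import *
nest()"
```

```text
t 8.1 nest xy mm 13.43 -0.19 tcp z 120.04 F nest [-4.59  0.32  8.02] w 0.199 tilt [ 0.0004 -0.0003]
```

Call:
move_arm(increments=[0,0,-1.2,0,0,0,-1.5,0,0,0,0,-1.5,0,0,0,0,-1.5,0,0,0,0,-1.5,0,0,0,0,0,0,0,0])

```text
time: 8.6
tool_pos: [0.5195, 0.0744, 0.1202]
tool_rot: [0.001, 0.614, 0.789, 0.001]
contact_force: [3.0, 0.6, 3.5]
gripper_width: 0.199
grasp_force: 60.0
```

```bash
python3 -c "
from h import *
nest()"
```

```text
t 8.6 nest xy mm 7.76 -0.27 tcp z 120.18 F nest [ 3.03 -0.18  3.53] w 0.199 tilt [0.0025 0.0001]
```

Call:
move_arm(increments=[0,-1,0,0,0,0,-1,0,0,0,0,-1,0,0,0,0,-1,0,0,0])

```text
time: 8.93
tool_pos: [0.5166, 0.0737, 0.1202]
tool_rot: [0.002, 0.614, 0.789, 0.002]
contact_force: [7.1, 2.1, 1.6]
gripper_width: 0.197
grasp_force: 59.7
```

```bash
python3 -c "
from h import *
nest()"
```

```text
t 8.93 nest xy mm 4.75 -0.24 tcp z 120.22 F nest [7.37 0.32 1.57] w 0.197 tilt [0.0052 0.0008]
```

Call:
move_arm(increments=[0,-1,0,0,0,0,-1,0,0,0,0,-1,0,0,0,0,-1,0,0,0])

```text
time: 9.27
tool_pos: [0.5127, 0.0728, 0.1202]
tool_rot: [0.002, 0.614, 0.789, 0.002]
contact_force: [7.4, 2.4, 1.7]
gripper_width: 0.198
grasp_force: 59.7
```

```bash
python3 -c "
from h import *
nest()"
```

```text
t 9.27 nest xy mm 0.81 -0.25 tcp z 120.22 F nest [7.74 0.5  1.7 ] w 0.198 tilt [0.0053 0.0009]
```

Call:
move_arm(increments=[0,-1,0,0,0,0,-1,0,0,0,0,-1,0,0,0])

```text
time: 9.52
tool_pos: [0.5098, 0.072, 0.1202]
tool_rot: [0.002, 0.614, 0.789, 0.002]
contact_force: [7.0, 1.8, 2.0]
gripper_width: 0.199
grasp_force: 59.7
```

```bash
python3 -c "
from h import *
nest()"
```

```text
t 9.52 nest xy mm -2.26 -0.26 tcp z 120.23 F nest [7.26 0.05 2.04] w 0.199 tilt [0.0051 0.0009]
```

Call:
move_arm(increments=[0,-1,0,0,0,0,-1,0,0,0])

```text
time: 9.68
tool_pos: [0.5074, 0.0714, 0.12]
tool_rot: [0.001, 0.614, 0.789, 0.001]
contact_force: [5.8, 2.3, 1.5]
gripper_width: 0.199
grasp_force: 59.9
```

Call:
move_arm(increments=[0,-1,0,0,0,0,-1,0,0,0])

```text
time: 9.85
tool_pos: [0.5047, 0.0708, 0.1197]
tool_rot: [0.001, 0.614, 0.789, 0.001]
contact_force: [4.2, 0.4, 3.2]
gripper_width: 0.201
grasp_force: 60.0
```

Call:
move_arm(increments=[0,-1,0,0,0,0,-1,0,0,0])

```text
time: 10.02
tool_pos: [0.5024, 0.0702, 0.1196]
tool_rot: [0.0, 0.614, 0.789, 0.0]
contact_force: [4.8, 0.9, 2.6]
gripper_width: 0.2
grasp_force: 60.0
```

```bash
python3 -c "
from h import *
nest()"
```

```text
t 10.02 nest xy mm -9.81 -0.19 tcp z 119.61 F nest [ 4.85 -0.25  2.56] w 0.2 tilt [0.0007 0.0001]
```

Call:
move_arm(increments=[0,-0.5,0.7,0,0,0,-0.5,0.7,0,0,0,0,0.7,0,0,0,0,0,0,0])

```text
time: 10.35
tool_pos: [0.5009, 0.07, 0.1168]
tool_rot: [-0.0, 0.614, 0.789, -0.0]
contact_force: [4.2, 1.3, 1.1]
gripper_width: 0.197
grasp_force: 59.8
```

```bash
python3 -c "
from h import *
nest()"
```

```text
t 10.35 nest xy mm -11.34 -0.08 tcp z 116.83 F nest [4.39 0.29 1.09] w 0.197 tilt [-0.0009 -0.0001]
```

Call:
move_arm(increments=[0,0,1.5,0,0,0,0,1.5,0,0,0,0,1.5,0,0,0,0,1.5,0,0,0,0,0,0,0])

```text
time: 10.77
tool_pos: [0.501, 0.07, 0.1107]
tool_rot: [-0.0, 0.614, 0.789, -0.0]
contact_force: [3.7, 1.0, 1.0]
gripper_width: 0.2
grasp_force: 59.8
```

```bash
python3 -c "
from h import *
nest()"
```

```text
t 10.77 nest xy mm -11.27 -0.04 tcp z 110.74 F nest [3.85 0.02 0.99] w 0.2 tilt [-0.0009  0.    ]
```

Call:
move_arm(increments=[0,0,1,0,0,0,0,1,0,0,0,0,1,0,0,0,0,1,0,0,0,0,0,0,0])

```text
time: 11.18
tool_pos: [0.5012, 0.0701, 0.1071]
tool_rot: [-0.0, 0.614, 0.789, -0.0]
contact_force: [3.7, 2.1, 1.2]
gripper_width: 0.199
grasp_force: 59.9
```

```bash
python3 -c "
from h import *
nest()"
```

```text
t 11.18 nest xy mm -11.06 -0.07 tcp z 107.08 F nest [4.12 1.18 1.16] w 0.199 tilt [-0.0003  0.0001]
```

Call:
move_arm(increments=[0,0,1,0,0,0,0,1,0,0,0,0,1,0,0,0,0,1,0,0,0,0,0,0,0])

```text
time: 11.6
tool_pos: [0.5011, 0.07, 0.1031]
tool_rot: [-0.0, 0.614, 0.789, -0.0]
contact_force: [2.6, 2.5, 3.4]
gripper_width: 0.199
grasp_force: 59.9
```

```bash
python3 -c "
from h import *
nest()"
```

```text
t 11.6 nest xy mm -11.11 -0.08 tcp z 103.05 F nest [3.16 1.82 3.44] w 0.199 tilt [-0.0004  0.0001]
```

Call:
move_arm(increments=[0,0,1,0,0,0,0,1,0,0,0,0,1,0,0,0,0,0,0,0])

```text
time: 11.93
tool_pos: [0.5011, 0.07, 0.1]
tool_rot: [-0.0, 0.614, 0.789, -0.0]
contact_force: [3.6, 1.3, 1.8]
gripper_width: 0.2
grasp_force: 59.9
```

```bash
python3 -c "
from h import *
nest()"
```

```text
t 11.93 nest xy mm -11.1 -0.07 tcp z 100.03 F nest [3.79 0.41 1.79] w 0.2 tilt [-0.0004  0.0001]
```

Call:
move_arm(increments=[0,0,1,0,0,0,0,1,0,0,0,0,1,0,0,0,0,0,0,0])

```text
time: 12.27
tool_pos: [0.5011, 0.0701, 0.097]
tool_rot: [-0.0, 0.614, 0.789, -0.0]
contact_force: [3.7, 2.4, 2.2]
gripper_width: 0.2
grasp_force: 59.9
```

```bash
python3 -c "
from h import *
nest()"
```

```text
t 12.27 nest xy mm -11.1 -0.05 tcp z 97.04 F nest [4.21 1.39 2.18] w 0.2 tilt [-0.0004  0.0001]
```

Call:
move_arm(increments=[0,0,1,0,0,0,0,1,0,0,0,0,1,0,0,0,0,0,0,0])

```text
time: 12.6
tool_pos: [0.5012, 0.0701, 0.0941]
tool_rot: [-0.0, 0.614, 0.789, -0.0]
contact_force: [3.0, 3.6, 2.5]
gripper_width: 0.197
grasp_force: 60.0
```

```bash
python3 -c "
from h import *
nest()"
```

```text
t 12.6 nest xy mm -11.07 -0.01 tcp z 94.1 F nest [3.74 2.75 2.46] w 0.197 tilt [-0.0004  0.0003]
```

Call:
move_arm(increments=[0.3,0,1,0,0,0,0,1,0,0,0,0,0,0,0])

```text
time: 12.85
tool_pos: [0.5008, 0.0703, 0.0917]
tool_rot: [-0.0, 0.614, 0.789, -0.0]
contact_force: [3.2, 2.8, -0.0]
gripper_width: 0.205
grasp_force: 59.9
```

```bash
python3 -c "
from h import *
nest()"
```

```text
t 12.85 nest xy mm -11.41 0.26 tcp z 91.66 F nest [ 3.73  1.92 -0.04] w 0.205 tilt [-0.001 -0.   ]
```

Call:
move_arm(increments=[0,0,1,0,0,0,0,1,0,0,0,0,0,0,0])

```text
time: 13.1
tool_pos: [0.5008, 0.0703, 0.0897]
tool_rot: [-0.0, 0.614, 0.789, -0.0]
contact_force: [3.5, 2.5, 0.0]
gripper_width: 0.201
grasp_force: 59.7
```

```bash
python3 -c "
from h import *
nest()"
```

```text
t 13.1 nest xy mm -11.38 0.25 tcp z 89.72 F nest [4.05 1.6  0.03] w 0.201 tilt [-0.001 -0.   ]
```

Call:
move_arm(increments=[0.2,0,1,0,0,0,0,1,0,0,0,0,0,0,0])

```text
time: 13.35
tool_pos: [0.5008, 0.0704, 0.088]
tool_rot: [-0.0, 0.614, 0.789, -0.0]
contact_force: [1.6, 2.3, 0.1]
gripper_width: 0.2
grasp_force: 59.8
```

```bash
python3 -c "
from h import *
nest()"
```

```text
t 13.35 nest xy mm -11.39 0.34 tcp z 88.03 F nest [2.14 1.83 0.11] w 0.2 tilt [-0.0011 -0.0003]
```

Call:
move_arm(increments=[0,0,1,0,0,0,0,0,0,0])

```text
time: 13.52
tool_pos: [0.5008, 0.0704, 0.0873]
tool_rot: [-0.0, 0.614, 0.789, -0.001]
contact_force: [0.3, 2.3, 3.8]
gripper_width: 0.201
grasp_force: 60.1
```

```bash
python3 -c "
from h import *
nest()"
```

```text
t 13.52 nest xy mm -11.39 0.35 tcp z 87.28 F nest [0.84 2.12 3.76] w 0.201 tilt [-0.0013 -0.0003]
```

Call:
move_arm(increments=[0.3,-0.3,0.3,0,0,0,0,0,0,0])

```text
time: 13.68
tool_pos: [0.5007, 0.0705, 0.0872]
tool_rot: [0.0, 0.614, 0.789, -0.0]
contact_force: [0.3, 1.5, 4.2]
gripper_width: 0.198
grasp_force: 60.1
```

```bash
python3 -c "
from h import *
nest()"
```

```text
t 13.68 nest xy mm -11.42 0.45 tcp z 87.18 F nest [0.66 1.37 4.18] w 0.198 tilt [-0.0003 -0.0007]
```

Call:
move_arm(increments=[0.2,-0.2,0.5,0,0,0,0,0,0,0])

```text
time: 13.85
tool_pos: [0.5006, 0.0706, 0.0867]
tool_rot: [0.0, 0.614, 0.789, -0.0]
contact_force: [-0.4, -0.2, 4.7]
gripper_width: 0.196
grasp_force: 60.2
```

```bash
python3 -c "
from h import *
nest()"
```

```text
t 13.85 nest xy mm -11.5 0.57 tcp z 86.67 F nest [-0.42 -0.13  4.65] w 0.196 tilt [ 0.     -0.0007]
```

Call:
move_arm(increments=[0,-0.3,0.5,0,0,0,0,0.5,0,0,0,0,0,0,0])

```text
time: 14.1
tool_pos: [0.5003, 0.0706, 0.0853]
tool_rot: [0.0, 0.614, 0.789, -0.0]
contact_force: [1.1, 0.3, 2.4]
gripper_width: 0.197
grasp_force: 60.0
```

```bash
python3 -c "
from h import *
nest()"
```

```text
t 14.1 nest xy mm -11.79 0.68 tcp z 85.28 F nest [1.13 0.04 2.36] w 0.197 tilt [ 0.0002 -0.0003]
```

Call:
move_arm(increments=[0,-0.2,0.5,0,0,0,0,0.5,0,0,0,0,0,0,0])

```text
time: 14.35
tool_pos: [0.5001, 0.0706, 0.0842]
tool_rot: [0.0, 0.614, 0.789, -0.0]
contact_force: [1.7, -0.2, 2.3]
gripper_width: 0.198
grasp_force: 59.9
```

```bash
python3 -c "
from h import *
nest()"
```

```text
t 14.35 nest xy mm -11.95 0.74 tcp z 84.23 F nest [ 1.59 -0.65  2.28] w 0.198 tilt [ 0.0002 -0.0002]
```

Call:
move_arm(increments=[0,-0.1,0.7,0,0,0,0,0.7,0,0,0,0,0.7,0,0,0,0,0,0,0])

```text
time: 14.68
tool_pos: [0.5, 0.0706, 0.0822]
tool_rot: [0.0, 0.614, 0.789, 0.0]
contact_force: [2.5, 0.6, 1.5]
gripper_width: 0.202
grasp_force: 59.9
```

```bash
python3 -c "
from h import *
nest()"
```

```text
t 14.68 nest xy mm -12.04 0.77 tcp z 82.21 F nest [ 2.59 -0.    1.53] w 0.202 tilt [ 0.0002 -0.0001]
```

Call:
move_arm(increments=[0,0,0.7,0,0,0,0,0.7,0,0,0,0,0.7,0,0,0,0,0,0,0])

```text
time: 15.02
tool_pos: [0.5, 0.0707, 0.0801]
tool_rot: [0.0, 0.614, 0.789, 0.0]
contact_force: [3.0, 0.1, 1.7]
gripper_width: 0.2
grasp_force: 59.9
```

```bash
python3 -c "
from h import *
nest()"
```

```text
t 15.02 nest xy mm -12.07 0.83 tcp z 80.15 F nest [ 2.94 -0.67  1.67] w 0.2 tilt [ 0.0001 -0.    ]
```

Call:
move_arm(increments=[0,0,0.8,0,0,0,0,0.8,0,0,0,0,0.8,0,0,0,0,0,0,0])

```text
time: 15.35
tool_pos: [0.4999, 0.0707, 0.0777]
tool_rot: [-0.0, 0.614, 0.789, -0.0]
contact_force: [2.2, 0.6, 0.6]
gripper_width: 0.2
grasp_force: 59.9
```

```bash
python3 -c "
from h import *
nest()"
```

```text
t 15.35 nest xy mm -12.12 0.85 tcp z 77.68 F nest [2.25 0.05 0.63] w 0.2 tilt [-0. -0.]
```

Call:
move_arm(increments=[0,0,0.7,0,0,0,0,0.7,0,0,0,0,0.5,0,0,0,0,0,0,0])

```text
time: 15.68
tool_pos: [0.5, 0.0707, 0.0759]
tool_rot: [-0.0, 0.614, 0.789, 0.0]
contact_force: [2.7, -0.2, -0.6]
gripper_width: 0.203
grasp_force: 59.9
```

```bash
python3 -c "
from h import *
nest()"
```

```text
t 15.68 nest xy mm -12.06 0.86 tcp z 75.86 F nest [ 2.58 -0.81 -0.59] w 0.203 tilt [0. 0.]
```

Call:
move_arm(increments=[0,0,0.5,0,0,0,0,0.5,0,0,0,0,0,0,0])

```text
time: 15.93
tool_pos: [0.5, 0.0707, 0.0753]
tool_rot: [-0.0, 0.614, 0.789, -0.0]
contact_force: [1.0, -1.0, 3.9]
gripper_width: 0.202
grasp_force: 60.3
```

Call:
move_arm(increments=[0,0,0.5,0,0,0,0,0.5,0,0,0,0,0,0,0])

```text
time: 16.18
tool_pos: [0.5, 0.0707, 0.0753]
tool_rot: [-0.0, 0.614, 0.789, -0.0]
contact_force: [-1.8, -1.4, 9.7]
gripper_width: 0.201
grasp_force: 61.1
```

```bash
python3 -c "
from h import *
nest()"
```

```text
t 16.18 nest xy mm -12.01 0.84 tcp z 75.32 F nest [-2.1  -0.94  9.69] w 0.201 tilt [-0.0007 -0.0001]
```

The collar hit a firm stop at TCP z 75.3 mm, as expected for home. I'll relax the push, then release.

Call:
move_arm(increments=[0,0,-1.2,0,0,0,0,0,0,0.2,0,0,0,0,0.3,0,0,0,0,0.4,0,0,0,0,0.5,0,0,0,0,0.5,0,0,0,0,0.5])

```text
time: 16.77
tool_pos: [0.4995, 0.0707, 0.0747]
tool_rot: [-0.001, 0.614, 0.789, -0.0]
contact_force: [-0.2, 1.1, -0.2]
gripper_width: 0.5
grasp_force: 0.0
```

Call:
move_arm(increments=[0,0,-5,0,0.5,0,0,-15,0,0.5,0,0,-25,0,0.5,0,0,-30,0,0.5,0,0,-30,0,0.5,0,0,-15,0,0.5,0,0,0,0,0.5,0,0,0,0,0.5])

```text
time: 17.43
tool_pos: [0.5006, 0.0707, 0.1965]
tool_rot: [0.001, 0.614, 0.789, 0.001]
contact_force: [-0.3, -0.6, -0.9]
gripper_width: 0.499
grasp_force: 0.0
```

```bash
python3 - <<'E'
from h import *
nest()
f=grab("wrist");s=grab("scene")
o=np.zeros((600,800,3),np.uint8);o[:, :400]=cv2.resize(f["image"][80:290,190:330],(400,600),interpolation=cv2.INTER_CUBIC);o[:400,400:]=cv2.resize(s["image"][160:240,230:310],(400,400),interpolation=cv2.INTER_CUBIC)
cv2.imwrite("pics/end.png",o)
E
```

```text
t 17.43 nest xy mm -11.49 0.71 tcp z 196.46 F nest [-0.38 -0.5  -0.95] w 0.499 tilt [0.0025 0.    ]
```

View pics/end.png

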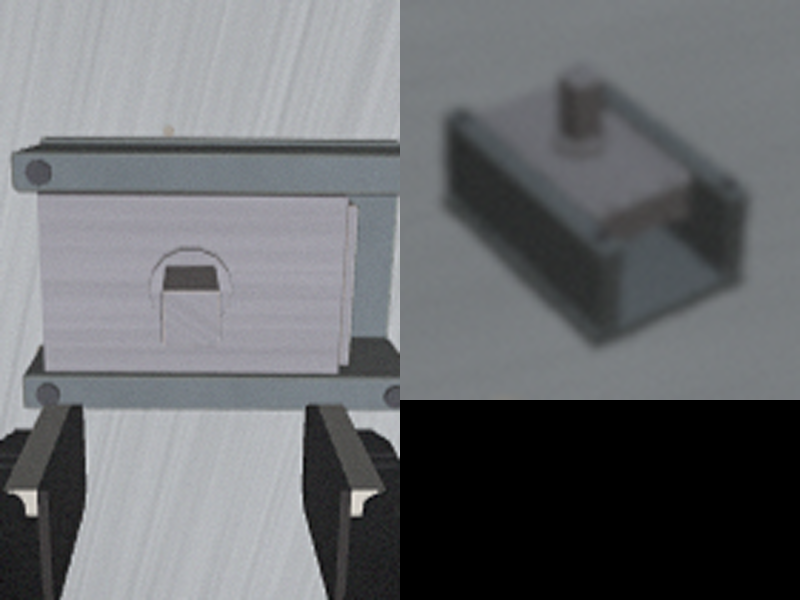

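The wrist crop shows the collar at (190,280) flat on the leaf and the head upright at (190,315). The fingers are clear and the leaf has been pulled to -x.

```bash
python3 -c "
from h import *
print(manip.job_done())"
```

```text
the job is handed in; nothing more can be done
None
```

The tapered pin is fully home through both holes, with its collar flat on the upper leaf. It pulled the leaf into line by about 25 mm, measured push stayed at or below about 12 N, the gripper is clear, and I handed the job in at about 17.5 s; no verdict came back.

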